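# Fetch the mass hanger from behind the stopwatch

### The job

The brass mass hanger is stuck behind the stopwatch on the crowded hook. First move the stopwatch over to the spare hook and leave it hanging there, then take the mass hanger off its hook and stand it upright on the green floor of the drawer's empty front bay. Set both down without dropping them, don't let the mass hanger tip over on the way, and leave the things lying in the drawer where they are.

Things in the scene. Friction and masses are not known exactly. Their poses are not given: they have to be found in the camera images.
- stopwatch: Black stopwatch, white dial, under a red hanging loop, ~180 g. Loop: 40 mm wide (y), 14 thick (x), flat outer sides to pinch from above, from 20 above to 46 mm below the origin. Window through it along x, 28 wide, from the origin down to 46 below; its top is a shallow upside-down V. Origin: peak of the V, resting on the hook rod; z up. Round case below, 68 diameter, 20 thick, down to 118 below.
- hanger: Brass mass hanger, ~300 g, hanging behind the stopwatch (50 to 70 mm farther along the rod). Same loop, window, origin (peak of the window, on the hook rod) and axes as the stopwatch's. Below the loop a 10 mm stem leads to a flat round foot, 60 mm diameter, 14 thick, underside 122 mm below the origin; it can stand by itself.
- hook_full: The crowded hook. Origin at bench level under mid-rod. Level steel rod, 9 mm thick, along x, its top 175 mm above the origin. Open end toward -x: level to x = -64 mm, then a tip turns up 10 mm (above the rod's top), ending at x = -79. Fixed at x = +70 to a wooden post 16 x 22 mm, 184 high. Base plate x -62 to +103, 100 wide, 12 high. Does not move.
- hook_spare: The spare hook: same stand, same size, origin and axes as the crowded hook, empty at the start, to its left or right.
- drawer: Wooden drawer lying fixed on the bench, 280 mm (x) by 360 (y), walls 50 high, 8 thick; the front wall (-x) is a grey steel flap, shut and fixed. Sage-green floor 8 mm above the bench. Dividers 48 high part front from rear, and the front into a small right bay and a large empty left bay. Origin: centre of underside.
- bay (a point): Centre of the green floor of the empty front bay of the drawer (left part, +y side, as seen from the robot), at floor height; the bay is 128 mm along the drawer's x and 199 mm along its y between the walls.
- mass_a: Brass slotted mass, disc 60 mm diameter, 14 mm high, lying in the drawer's small front right bay; leave alone. Origin: centre of underside.
- mass_b: Brass slotted mass, the same, lying in the rear of the drawer; leave alone.
- sharpener: Yellow plastic pencil sharpener, 36 x 62 x 34 mm, in the drawer's small front right bay; leave alone. Origin: centre of underside.
- caliper: Nickel-plated caliper, 170 mm long along its y, lying in the rear of the drawer; leave alone. Origin: under its middle.
- slide_rule: White slide rule, 200 x 36 x 10 mm, long along its y, lying in the rear of the drawer; leave alone. Origin: centre of underside.
Not all that is in view belongs to the job. What is shaped like the hook_full but pink or purple is not meant.

How it is judged:
By the outcome, as a careful person would: the job done as asked, in the order asked, and still so for the second after the job is handed in, with the robot touching nothing.
It also fails if it takes over 54 s, if anything falls off the work surface, if the arm or the gripper's body presses on something with over 40 N, if the wrist force passes 120 N, or if a joint passes its speed limit or range.

### The arm

A 6-joint arm with a two-finger parallel gripper is mounted at the origin on the work surface. World frame = base frame: x ahead of the robot, y to its left, z up, the work surface at z = 0. Lengths are in m, angles in rad, forces in N, time in s.
With the tool pointing down it reaches from about 0.325 to 0.875 m from the base axis. Payload 4.4 kg.
Tool frame: the origin (TCP) lies at the very end of the fingers, on their centre line; the grasp point (between the pads) lies 19 mm behind it; z points along the fingers, x is the direction in which the jaws open and shut, and the axes are right-handed (so a half turn about z gives the same grasp; the last joint's range is limited). The gripper opens to 85 mm and grips with 20 to 120 N. Pads are 22 mm wide; open, the fingers measure 114 mm over their backs; the gripper's body (76 mm by 85 mm) begins 54 mm behind the grasp point. The pads swing forward as they close: fully open they stand 13 mm farther back than shut.
Start: joints at [-1.433, 0.207, 1.542, -0, 1.393, -0.15], TCP at [0.163, -0.551, 0.231] pointing down, gripper open.
Joint ranges: [-2.73, 2.73], [-0.86, 2.22], [0.23, 2.46], [-1.11, 4.25], [0.08, 2.63], [-2.82, 2.82]. Speed limits (rad/s): [2.79, 2.79, 3.14, 3.14, 3.14, 3.14].

### API

Orientations are given as a rotation vector (axis times angle).
In Python, from plant import robot gives the robot as it stands.
- The arm moves only by the tool carry_out, never from a script. Its argument "plan" is a list of rows, each an object of numbers: "rx", "ry", "rz": the turn, a rotation vector about the tool's x, y, z in degrees; "tx", "ty", "tz": the shift along the tool's x, y, z in m; "gripper": the opening in per cent of the stroke, from 0 (shut) to 100 (fully open). A call has exactly 8 rows; each row shifts and turns the commanded pose from where the row before left it, along the tool's axes as they then stand; what a row does not reach is not made up. A row lasts 1/10 s, in which the tool goes at most 50 mm and 8.59 degrees, less where a joint would pass 70% of its speed; a pose out of reach is approached as far as the arm can. A call with a gripper value outside its range is refused whole. The fingers move at their own pace and stop on an object; "newtons" is the grip in N (left out, the last holds). Time passes only in rows, so rows that do not move let the fingers close, or fill a call up. It gives the time, the measured TCP pose, the force and the opening at its end, in the units of the state.
- robot.state(): the state, without advancing time (a new reading comes with each control period).
- robot.get_image(name): name is "scene" or "top" or "wrist"; returns the picture (400x640x3 uint8, red, green, blue); there is no depth.
- robot.calibration(name): a dict with "camera_matrix" (3x3 intrinsics, pixels), "R" (3x3) and "t" (3): a world point X has camera coordinates R X + t. Camera axes: x right, y down, z forward; pixel columns grow to the right and rows downward; lengths in m; the calibration is good to about 2 mm. A picture is of the moment at which its call begins: read the wrist's pose just before it. calibration takes no time and is no camera call; for the wrist camera it gives the pose at the moment of the call.
- robot.hand_in(): hands the job in, once; it reports no verdict.
The state is a dict: "time": time; "q": joint angles; "joint_vel": joint speeds; "effort": joint torques, N m; "eef_pos": TCP position; "orientation": TCP orientation; "wrist_force": force on the tool from outside, world axes, zero at the start; "torque": the same for the moment, N m; "finger_gap": finger opening in m.
Only numpy, scipy, OpenCV 4.12 (cv2) and the standard library are available. Lean on these libraries where they do the work, as an engineer would, in place of code of your own. Each camera call takes 0.05 s, during which the arm holds its last target. There are 200 camera calls.

## Working session

There is one attempt and no reset: what is moved stays moved. The work goes in short steps, Python scripts to look and compute and a tool call to move; the robot and the scene stay as the last step left them, time stands still between calls to the robot, and variables do not carry over. Pictures are saved under pics/ and viewed, about 8 in all and at most 12, crops included, and the job is handed in when it is done.

Besides the shell and the picture viewer there is one more tool, called after "Call:" as a command line: name --argument value ..., lists and objects as JSON in quotes. carry_out: Moves the arm, as the interface text tells. Its arguments: {"type":"object","properties":{"plan":{"type":"array","items":{"type":"object","properties":{"rx":{"type":"number"},"ry":{"type":"number"},"rz":{"type":"number"},"tx":{"type":"number"},"ty":{"type":"number"},"tz":{"type":"number"},"gripper":{"type":"number"}}}},"newtons":{"type":"number"}},"required":["plan"]}

```bash
mkdir -p pics; python3 - <<'E'
from plant import robot
import cv2,numpy as np
for n in("scene","top"):
    cv2.imwrite(f"pics/{n}0.png",robot.get_image(n)[:,:,::-1])
    c=robot.calibration(n);print(n,np.round(c["camera_matrix"],1).tolist(),np.round(c["R"],3).tolist(),np.round(c["t"],3), "cam",np.round(-c["R"].T@c["t"],3))
s=robot.state();print({k:np.round(v,3).tolist() for k,v in s.items()})
E
```

```text
scene [[515.1, 0.0, 320.0], [0.0, 515.1, 195.0], [0.0, 0.0, 1.0]] [[0.575, 0.818, -0.016], [0.547, -0.399, -0.736], [-0.609, 0.415, -0.676]] [-0.299 -0.131  2.045] cam [ 1.488 -0.656  1.281]
top [[366.1, 0.0, 310.8], [0.0, 366.1, 200.0], [0.0, 0.0, 1.0]] [[-0.001, -1.0, -0.015], [-0.995, 0.002, -0.102], [0.102, 0.015, -0.995]] [0.07  0.439 1.174] cam [0.316 0.051 1.214]
{'time': 0.1, 'q': [-1.433, 0.207, 1.543, -0.0, 1.393, -0.15], 'joint_vel': [0.002, -0.002, -0.001, 0.0, -0.001, 0.001], 'effort': [-0.0, -38.409, -29.255, -0.0, 0.005, 0.0], 'eef_pos': [0.163, -0.551, 0.23], 'orientation': [-2.516, 1.879, 0.002], 'wrist_force': [0.543, 0.242, -0.403], 'torque': [0.012, 0.003, 0.03], 'finger_gap': 0.086}
```

View pics/scene0.png

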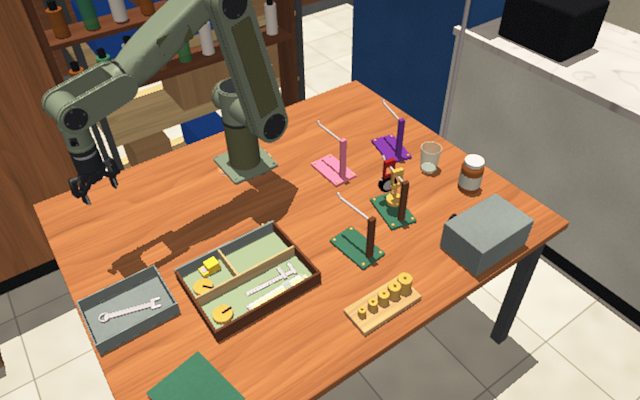

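View pics/top0.png

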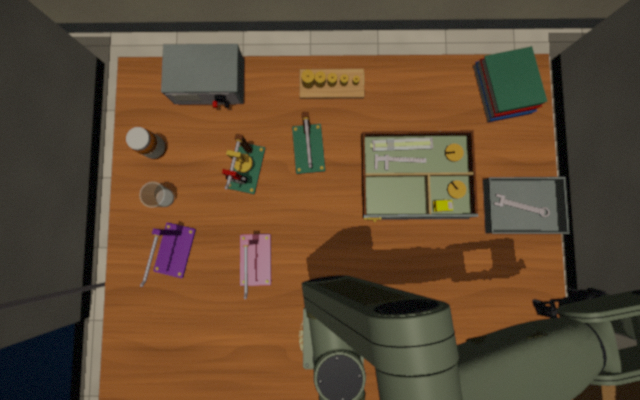

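The scene view shows the crowded hook at about (395,195), the spare hook at (360,235) and the drawer at (247,278). In the top view they are at (242,165), (308,148) and (418,176). Next I'll enlarge crops.

```bash
python3 - <<'E'
import cv2
a=cv2.imread("pics/top0.png")[125:205,215:335]
cv2.imwrite("pics/c1.png",cv2.resize(a,None,fx=6.6,fy=6.6,interpolation=cv2.INTER_CUBIC))
b=cv2.imread("pics/scene0.png")[145:270,320:425]
b=cv2.resize(b,None,fx=4.8,fy=4.8,interpolation=cv2.INTER_CUBIC)
cv2.imwrite("pics/c2.png",b)
E
```

```text
(no output)
```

View pics/c1.png

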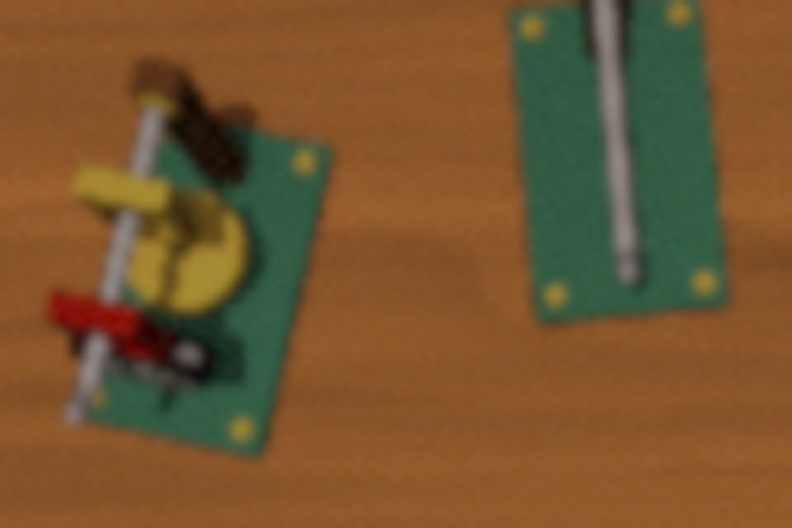

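View pics/c2.png

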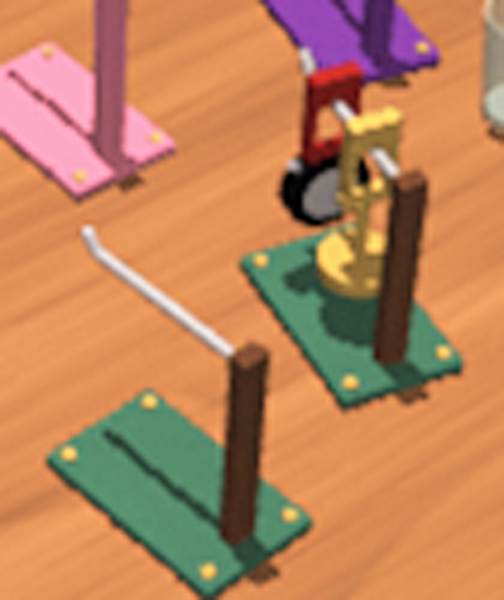

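The crops show both hooks' bases, rods and upturned tips, plus the red loop (top crop, 92,312) and the brass loop (123,190). I'll fit the poses from these points.

```bash
cat > h.py <<'E'
import numpy as np
from plant import robot
C={n:robot.calibration(n) for n in("scene","top")}
def proj(n,X):
    c=C[n] if n in C else robot.calibration(n)
    p=c["camera_matrix"]@(c["R"]@X+c["t"]);return p[:2]/p[2]
def w(P,l):  # P x,y,yaw
    c,s=np.cos(P[2]),np.sin(P[2]);return np.array([P[0]+c*l[0]-s*l[1],P[1]+s*l[0]+c*l[1],l[2]])
def ray(n,u,v,z,c=None):
    c=c or C[n];o=-c["R"].T@c["t"];d=c["R"].T@np.linalg.solve(c["camera_matrix"],[u,v,1]);return o+d*(z-o[2])/d[2]
E
python3 - <<'E'
from h import *
from scipy.optimize import least_squares
T=lambda u,v:("top",np.array([215+u/6.6-.4,125+v/6.6-.4]))
S=lambda u,v:("scene",np.array([320+u/4.8-.4,145+v/4.8-.4]))
tip=(-.078,0,.182);b=lambda x,y:(x,y,.012)
full=[(T(260,455),b(-.062,-.05)),(T(330,148),b(.103,-.05)),(T(75,412),tip),(S(305,55),tip),(S(243,262),b(-.062,-.05)),(S(345,405),b(.103,-.05)),(S(460,362),b(.103,.05))]
spare=[(T(537,322),b(-.062,.05)),(T(728,303),b(-.062,-.05)),(T(512,8),b(.103,.05)),(T(630,280),tip),(S(88,232),tip),(S(150,392),b(-.062,.05)),(S(48,460),b(-.062,-.05)),(S(310,522),b(.103,.05)),(S(208,598),b(.103,-.05))]
d=lambda n,u,v,x,y:((n,np.array([u,v])),(x,y,.05))
dr=[d("top",362,134,.14,.18),d("top",471,135,.14,-.18),d("top",475,216,-.14,-.18),d("top",363,218,-.14,.18),d("scene",177,267,-.14,-.18),d("scene",276,223,-.14,.18),d("scene",320,268,.14,.18)]
for nm,L,x0 in(("full",full,[.4,.2,-.2]),("spare",spare,[.45,.05,0]),("drawer",dr,[.4,-.3,0])):
    f=lambda P:np.concatenate([proj(n,w(P,l))-p for (n,p),l in L])
    r=least_squares(f,x0,loss="soft_l1");print(nm,np.round(r.x,4));print(np.round(f(r.x).reshape(-1,2),1).tolist())
for nm,u,v in(("sw",92,312),("hg",123,190)): print(nm,ray("top",*T(u,v)[1],.195))
print("swS",ray("scene",*S(333,77)[1],.195),"hgS",ray("scene",*S(372,120)[1],.195))
E
```

```text
full [ 0.5357  0.2927 -0.2225]
[[0.1, -0.7], [1.0, -1.7], [-0.3, 0.2], [-0.3, -1.1], [-0.8, -1.2], [-0.3, -0.6], [1.5, 0.1]]
spare [0.5979 0.075  0.0791]
[[-0.3, -0.9], [0.7, -0.4], [-0.2, -1.4], [0.1, -1.0], [-1.0, -0.6], [-0.1, -1.2], [-1.1, -1.3], [0.8, -0.4], [-0.5, -0.6]]
drawer [ 0.5189 -0.2716  0.0072]
[[-2.1, -1.9], [0.3, -4.2], [1.0, 1.3], [-1.2, 0.2], [-3.0, -0.8], [-2.8, -5.8], [1.5, 1.5]]
sw [0.50174275 0.29950287 0.195     ]
hg [0.5549676  0.28729643 0.195     ]
swS [0.50739664 0.29491821 0.195     ] hgS [0.55874891 0.28568606 0.195     ]
```

```bash
cat >> h.py <<'E'
from scipy.spatial.transform import Rotation as R_
def plan(legs,start=None):
    """legs: (x,y,z,toolx_deg,rows). prints rows tx,ty,tz(mm),rz(deg)"""
    s=robot.state();M=R_.from_rotvec(s["orientation"]);p=np.array(s["eef_pos"])
    print("t",s["time"],"p",np.round(p,4),"yaw",np.degrees(np.arctan2(M.as_matrix()[1,0],M.as_matrix()[0,0])).round(2),"tilt",(M.as_matrix()[:,2]).round(4),"F",np.round(s["wrist_force"],1),"gap",s["finger_gap"])
    k=0
    for x,y,z,a,n in legs:
        G=R_.from_euler("z",a,degrees=True)*R_.from_euler("x",180,degrees=True)
        for i in range(n,0,-1):
            d=M.inv().apply(np.array([x,y,z])-p)/i
            r=np.degrees((M.inv()*G).as_rotvec())/i
            d=np.round(d,3);r=np.round(r,1)
            print(k,*(d*1000).astype(int),"|",*r);k+=1
            p=p+M.apply(d);M=M*R_.from_rotvec(np.radians(r))
E
python3 - <<'E'
from h import *
plan([(.45,-.3,.30,-73.5+30,8),(.45,.29,.32,77.3,16)])
E
```

```text
t 0.1 p [ 0.1631 -0.5506  0.2302] yaw -73.51 tilt [-3.0e-04  2.1e-03 -1.0e+00] F [ 0.5  0.2 -0.4] gap 0.08556589960628927
0 -20 -43 -9 | -0.0 0.0 -3.8
1 -17 -45 -9 | -0.0 0.0 -3.7
2 -14 -45 -9 | -0.0 0.0 -3.8
3 -11 -46 -8 | -0.0 0.0 -3.7
4 -8 -47 -9 | -0.0 0.0 -3.8
5 -5 -48 -8 | -0.0 0.0 -3.7
6 -2 -48 -9 | -0.0 0.1 -3.8
7 2 -47 -8 | -0.1 -0.0 -3.7
8 -25 -27 -1 | 0.0 0.0 -7.6
9 -22 -30 -1 | 0.0 0.0 -7.5
10 -18 -32 -1 | 0.0 0.0 -7.6
11 -13 -34 -1 | 0.0 0.0 -7.5
12 -8 -36 -1 | 0.0 0.0 -7.6
13 -4 -37 -1 | 0.0 0.0 -7.5
14 1 -37 -1 | 0.0 0.0 -7.6
15 6 -36 -2 | 0.0 0.0 -7.5
16 11 -35 -1 | 0.0 0.0 -7.6
17 15 -34 -2 | -0.0 0.0 -7.5
18 20 -31 -1 | -0.0 0.0 -7.6
19 24 -28 -2 | -0.0 0.0 -7.5
20 27 -25 -1 | -0.0 0.0 -7.6
21 30 -22 -2 | -0.0 0.0 -7.5
22 33 -17 -1 | -0.0 0.0 -7.6
23 34 -13 -2 | -0.0 0.0 -7.5
```

Call:
carry_out --plan '[{"tx": -0.02,"ty": -0.043,"tz": -0.009,"rz": -3.8},{"tx": -0.017,"ty": -0.045,"tz": -0.009,"rz": -3.7},{"tx": -0.014,"ty": -0.045,"tz": -0.009,"rz": -3.8},{"tx": -0.011,"ty": -0.046,"tz": -0.008,"rz": -3.7},{"tx": -0.008,"ty": -0.047,"tz": -0.009,"rz": -3.8},{"tx": -0.005,"ty": -0.048,"tz": -0.008,"rz": -3.7},{"tx": -0.002,"ty": -0.048,"tz": -0.009,"rz": -3.8},{"tx": 0.002,"ty": -0.047,"tz": -0.008,"rz": -3.7}]'

```text
$.plan[0]: bad value
```

Call:
carry_out --plan '[{"tx": -0.025,"ty": -0.027,"tz": -0.001,"rz": -7.6},{"tx": -0.022,"ty": -0.03,"tz": -0.001,"rz": -7.5},{"tx": -0.018,"ty": -0.032,"tz": -0.001,"rz": -7.6},{"tx": -0.013,"ty": -0.034,"tz": -0.001,"rz": -7.5},{"tx": -0.008,"ty": -0.036,"tz": -0.001,"rz": -7.6},{"tx": -0.004,"ty": -0.037,"tz": -0.001,"rz": -7.5},{"tx": 0.001,"ty": -0.037,"tz": -0.001,"rz": -7.6},{"tx": 0.006,"ty": -0.036,"tz": -0.002,"rz": -7.5}]'

```text
$.plan[0]: bad value
```

Call:
carry_out --plan '[{"tx": 0.011,"ty": -0.035,"tz": -0.001,"rz": -7.6},{"tx": 0.015,"ty": -0.034,"tz": -0.002,"rz": -7.5},{"tx": 0.02,"ty": -0.031,"tz": -0.001,"rz": -7.6},{"tx": 0.024,"ty": -0.028,"tz": -0.002,"rz": -7.5},{"tx": 0.027,"ty": -0.025,"tz": -0.001,"rz": -7.6},{"tx": 0.03,"ty": -0.022,"tz": -0.002,"rz": -7.5},{"tx": 0.033,"ty": -0.017,"tz": -0.001,"rz": -7.6},{"tx": 0.034,"ty": -0.013,"tz": -0.002,"rz": -7.5}]'

```text
$.plan[0]: bad value
```

```bash
python3 - <<'E'
from h import *
import cv2
plan([])
cv2.imwrite("pics/w1.png",robot.get_image("wrist")[:,:,::-1]); plan([])
c=robot.calibration("wrist");np.savez("w1.npz",**c);print("cam",-c["R"].T@c["t"],c["R"].round(2).tolist(),c["camera_matrix"][0])
E
```

```text
t 0.1 p [ 0.1631 -0.5506  0.2302] yaw -73.51 tilt [-3.0e-04  2.1e-03 -1.0e+00] F [ 0.5  0.2 -0.4] gap 0.08556589960628927
t 0.15 p [ 0.1631 -0.5508  0.2304] yaw -73.51 tilt [-2.0e-04  1.7e-03 -1.0e+00] F [-0.4  0.2 -0.2] gap 0.08538916784877702
cam [ 0.22671589 -0.53214694  0.37337628] [[0.28, -0.96, -0.0], [-0.93, -0.27, 0.26], [-0.25, -0.07, -0.96]] [311.59335682   0.         324.16722604]
```

View pics/w1.png

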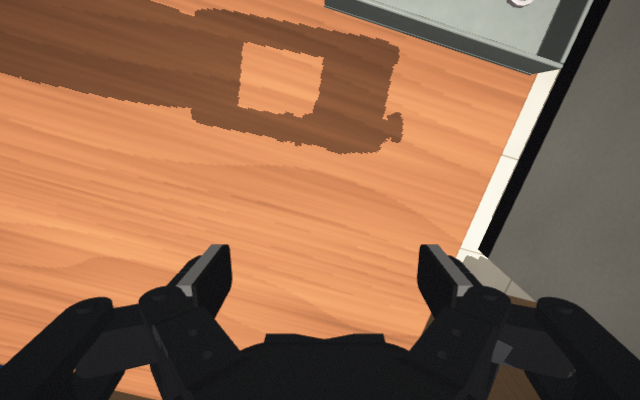

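The calls were refused, so each row probably needs all 7 keys. The wrist picture only shows the bench below the start pose. I'll try one call with full rows.

Call:
carry_out --plan '[{"rx": 0,"ry": 0,"rz": -3.8,"tx": -0.02,"ty": -0.043,"tz": -0.009,"gripper": 100},{"rx": 0,"ry": 0,"rz": -3.7,"tx": -0.017,"ty": -0.045,"tz": -0.009,"gripper": 100},{"rx": 0,"ry": 0,"rz": -3.8,"tx": -0.014,"ty": -0.045,"tz": -0.009,"gripper": 100},{"rx": 0,"ry": 0,"rz": -3.7,"tx": -0.011,"ty": -0.046,"tz": -0.008,"gripper": 100},{"rx": 0,"ry": 0,"rz": -3.8,"tx": -0.008,"ty": -0.047,"tz": -0.009,"gripper": 100},{"rx": 0,"ry": 0,"rz": -3.7,"tx": -0.005,"ty": -0.048,"tz": -0.008,"gripper": 100},{"rx": 0,"ry": 0,"rz": -3.8,"tx": -0.002,"ty": -0.048,"tz": -0.009,"gripper": 100},{"rx": 0,"ry": 0,"rz": -3.7,"tx": 0.002,"ty": -0.047,"tz": -0.008,"gripper": 100}]'

```text
time: 0.95
eef_pos: [0.4512, -0.299, 0.3006]
orientation: [2.919, -1.16, 0.0]
wrist_force: [0.0, -1.1, -0.2]
finger_gap: 0.0855
```

Call:
carry_out --plan '[{"rx": 0,"ry": 0,"rz": -7.6,"tx": -0.025,"ty": -0.027,"tz": -0.001,"gripper": 100},{"rx": 0,"ry": 0,"rz": -7.5,"tx": -0.022,"ty": -0.03,"tz": -0.001,"gripper": 100},{"rx": 0,"ry": 0,"rz": -7.6,"tx": -0.018,"ty": -0.032,"tz": -0.001,"gripper": 100},{"rx": 0,"ry": 0,"rz": -7.5,"tx": -0.013,"ty": -0.034,"tz": -0.001,"gripper": 100},{"rx": 0,"ry": 0,"rz": -7.6,"tx": -0.008,"ty": -0.036,"tz": -0.001,"gripper": 100},{"rx": 0,"ry": 0,"rz": -7.5,"tx": -0.004,"ty": -0.037,"tz": -0.001,"gripper": 100},{"rx": 0,"ry": 0,"rz": -7.6,"tx": 0.001,"ty": -0.037,"tz": -0.001,"gripper": 100},{"rx": 0,"ry": 0,"rz": -7.5,"tx": 0.006,"ty": -0.036,"tz": -0.002,"gripper": 100}]'

```text
time: 1.75
eef_pos: [0.4492, -0.0045, 0.3089]
orientation: [-3.106, -0.469, 0.001]
wrist_force: [0.2, -0.1, 0.1]
finger_gap: 0.0847
```

Call:
carry_out --plan '[{"rx": 0,"ry": 0,"rz": -7.6,"tx": 0.011,"ty": -0.035,"tz": -0.001,"gripper": 100},{"rx": 0,"ry": 0,"rz": -7.5,"tx": 0.015,"ty": -0.034,"tz": -0.002,"gripper": 100},{"rx": 0,"ry": 0,"rz": -7.6,"tx": 0.02,"ty": -0.031,"tz": -0.001,"gripper": 100},{"rx": 0,"ry": 0,"rz": -7.5,"tx": 0.024,"ty": -0.028,"tz": -0.002,"gripper": 100},{"rx": 0,"ry": 0,"rz": -7.6,"tx": 0.027,"ty": -0.025,"tz": -0.001,"gripper": 100},{"rx": 0,"ry": 0,"rz": -7.5,"tx": 0.03,"ty": -0.022,"tz": -0.002,"gripper": 100},{"rx": 0,"ry": 0,"rz": -7.6,"tx": 0.033,"ty": -0.017,"tz": -0.001,"gripper": 100},{"rx": 0,"ry": 0,"rz": -7.5,"tx": 0.034,"ty": -0.013,"tz": -0.002,"gripper": 100}]'

```text
time: 2.55
eef_pos: [0.4498, 0.2905, 0.3208]
orientation: [-2.448, -1.969, 0.001]
wrist_force: [-0.2, 0.0, -0.3]
finger_gap: 0.0853
```

```bash
python3 - <<'E'
from h import *
import cv2
c=robot.calibration("wrist");np.savez("w2.npz",**c)
cv2.imwrite("pics/w2.png",robot.get_image("wrist")[:,:,::-1]); plan([])
c2=robot.calibration("wrist");print("cam",-c["R"].T@c["t"],-c2["R"].T@c2["t"])
P=(.5357,.2927,-.2225)
for l in[(-.078,0,.182),(-.064,0,.175),(-.032,-.02,.195),(-.032,.02,.195),(.022,-.02,.195),(.022,.02,.195),(.07,0,.175)]:print(l,proj("wrist",w(P,l)).round(0))
E
```

```text
t 2.6 p [0.4493 0.2955 0.3211] yaw 78.06 tilt [-7.0e-04  5.2e-03 -1.0e+00] F [0.7 2.9 1. ] gap 0.08526847787224683
cam [0.3847729  0.30487229 0.46386874] [0.38417098 0.30855193 0.46419692]
(-0.078, 0, 0.182) [341. 194.]
(-0.064, 0, 0.175) [340. 206.]
(-0.032, -0.02, 0.195) [319. 245.]
(-0.032, 0.02, 0.195) [362. 245.]
(0.022, -0.02, 0.195) [318. 296.]
(0.022, 0.02, 0.195) [359. 296.]
(0.07, 0, 0.175) [337. 325.]
```

View pics/w2.png

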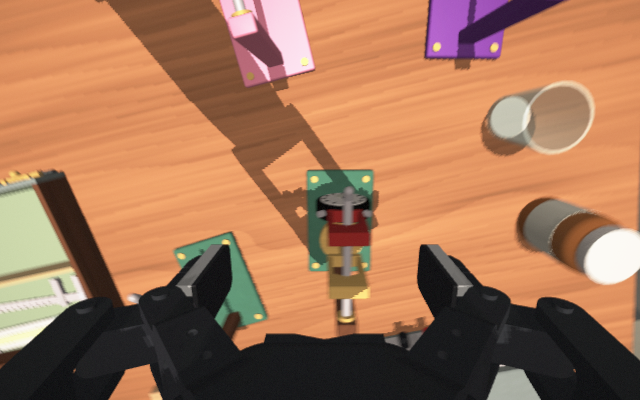

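The wrist view shows the red loop's top at about (349,243), the brass loop at (349,293) and the rod tip at (348,190). I'll enlarge it once to pin these down.

```bash
python3 - <<'E'
import cv2
a=cv2.imread("pics/w2.png")[175:330,295:405]
cv2.imwrite("pics/w2c.png",cv2.resize(a,None,fx=3.8,fy=3.8,interpolation=cv2.INTER_CUBIC))
E
```

```text
(no output)
```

View pics/w2c.png

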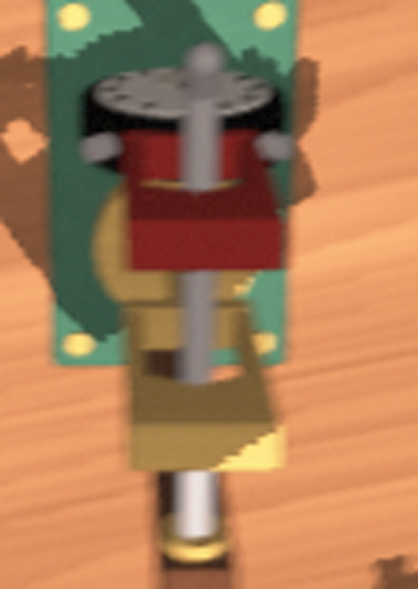

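```bash
python3 - <<'E'
from h import *
c=dict(np.load("w2.npz"))
q={"tip":(349.2-.4,190.8-.4,.182),"sw":(348.8,238.6,.195),"hg":(349.3,292.2,.195),"collar":(345.4,316.7,.173)}
P=(.5357,.2927,-.2225)
for k,v in q.items():
    X=ray(0,*v,c=c);d=X[:2]-P[:2];cc,s=np.cos(P[2]),np.sin(P[2])
    print(k,X.round(4),"local",round(cc*d[0]+s*d[1],4),round(-s*d[0]+cc*d[1],4))
a=ray(0,*q["tip"],c=c);b=ray(0,*q["collar"],c=c);print(np.arctan2(b[1]-a[1],b[0]-a[0]))
plan([(.506,.2995,.25,77.3,4),(.506,.2995,.156,77.3,4)])
E
```

```text
tip [0.4584 0.3121 0.182 ] local -0.0797 0.0018
sw [0.5002 0.3027 0.195 ] local -0.0369 0.0019
hg [0.5554 0.2922 0.195 ] local 0.0193 0.0039
collar [0.5978 0.2813 0.173 ] local 0.0631 0.0025
-0.2175123861882136
t 2.6 p [0.4493 0.2955 0.3211] yaw 78.06 tilt [-7.0e-04  5.2e-03 -1.0e+00] F [0.7 2.9 1. ] gap 0.08526847787224683
0 4 14 18 | -0.0 -0.1 0.2
1 4 14 18 | -0.0 -0.1 0.2
2 4 13 18 | -0.0 -0.0 0.2
3 4 14 17 | -0.1 -0.1 0.2
4 0 0 24 | 0.0 0.0 -0.0
5 0 0 23 | 0.0 0.0 -0.0
6 0 0 24 | 0.0 0.0 -0.0
7 0 0 23 | 0.0 0.0 -0.0
```

Call:
carry_out --plan '[{"rx": 0,"ry": 0,"rz": 0,"tx": 0.006,"ty": 0.014,"tz": 0.015,"gripper": 100},{"rx": 0,"ry": 0,"rz": 0,"tx": 0.008,"ty": 0.017,"tz": 0.02,"gripper": 100},{"rx": 0,"ry": 0,"rz": 0,"tx": 0.008,"ty": 0.017,"tz": 0.02,"gripper": 100},{"rx": 0,"ry": 0,"rz": 0,"tx": 0,"ty": 0,"tz": 0.02,"gripper": 100},{"rx": 0,"ry": 0,"rz": 0,"tx": 0,"ty": 0,"tz": 0.01,"gripper": 100},{"rx": 0,"ry": 0,"rz": 0,"tx": 0,"ty": 0,"tz": 0.005,"gripper": 100},{"rx": 0,"ry": 0,"rz": 0,"tx": 0,"ty": 0,"tz": 0,"gripper": 100},{"rx": 0,"ry": 0,"rz": 0,"tx": 0,"ty": 0,"tz": 0,"gripper": 100}]'

```text
time: 3.4
eef_pos: [0.5023, 0.3002, 0.2325]
orientation: [2.453, 1.962, 0.003]
wrist_force: [-0.0, 0.0, -0.5]
finger_gap: 0.0858
```

```bash
python3 - <<'E'
from h import *
import cv2
c=robot.calibration("wrist");np.savez("w3.npz",**c)
cv2.imwrite("pics/w3.png",robot.get_image("wrist")[150:,150:490,::-1]); plan([(.5015,.301,.155,77.4,5)])
E
```

```text
t 3.45 p [0.5025 0.3002 0.2328] yaw 77.29 tilt [ 0.0023  0.001  -1.    ] F [ 0.4 -0.2 -0.8] gap 0.08565399989024414
0 0 0 16 | 0.0 -0.0 -0.0
1 0 0 15 | 0.0 -0.0 -0.0
2 0 0 16 | 0.0 -0.0 -0.0
3 0 -1 15 | 0.1 -0.0 -0.1
4 0 0 16 | 0.0 -0.1 -0.0
```

View pics/w3.png

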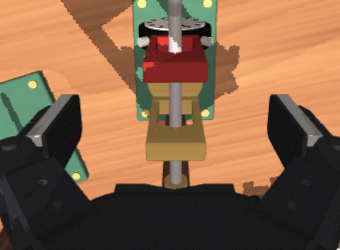

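The loop sits centred between the jaws at about (325,221) in the full picture. I'll check it against the tool position.

```bash
python3 - <<'E'
from h import *
c=dict(np.load("w3.npz"))
print("sw",ray(0,325,221,.195,c=c),"hg",ray(0,326,299,.195,c=c),"rod",ray(0,325,152,.175,c=c),ray(0,325,330,.175,c=c))
E
```

```text
sw [0.50035067 0.3011045  0.195     ] hg [0.55362866 0.28974177 0.195     ] rod [0.46163509 0.30993435 0.175     ] [0.59239024 0.28038905 0.175     ]
```

Call:
carry_out --plan '[{"rx": 0,"ry": 0,"rz": 0,"tx": 0,"ty": -0.002,"tz": 0.02,"gripper": 100},{"rx": 0,"ry": 0,"rz": 0,"tx": 0,"ty": 0,"tz": 0.025,"gripper": 100},{"rx": 0,"ry": 0,"rz": 0,"tx": 0,"ty": 0,"tz": 0.02,"gripper": 100},{"rx": 0,"ry": 0,"rz": 0,"tx": 0,"ty": 0,"tz": 0.013,"gripper": 70},{"rx": 0,"ry": 0,"rz": 0,"tx": 0,"ty": 0,"tz": 0,"gripper": 54},{"rx": 0,"ry": 0,"rz": 0,"tx": 0,"ty": 0,"tz": 0,"gripper": 48},{"rx": 0,"ry": 0,"rz": 0,"tx": 0,"ty": 0,"tz": 0,"gripper": 42},{"rx": 0,"ry": 0,"rz": 0,"tx": 0,"ty": 0,"tz": 0,"gripper": 38}]' --newtons 45

```text
time: 4.25
eef_pos: [0.5011, 0.3009, 0.1548]
orientation: [2.453, 1.961, 0.005]
wrist_force: [1.1, -0.0, 0.5]
finger_gap: 0.0397
```

Call:
carry_out --plan '[{"rx": 0,"ry": 0,"rz": 0,"tx": 0,"ty": 0,"tz": 0,"gripper": 30},{"rx": 0,"ry": 0,"rz": 0,"tx": 0,"ty": 0,"tz": 0,"gripper": 30},{"rx": 0,"ry": 0,"rz": 0,"tx": 0,"ty": 0,"tz": 0,"gripper": 30},{"rx": 0,"ry": 0,"rz": 0,"tx": 0,"ty": 0,"tz": 0,"gripper": 30},{"rx": 0,"ry": 0,"rz": 0,"tx": 0,"ty": 0,"tz": -0.005,"gripper": 30},{"rx": 0,"ry": 0,"rz": 0,"tx": 0,"ty": 0,"tz": -0.006,"gripper": 30},{"rx": 0,"ry": 0,"rz": 0,"tx": 0,"ty": 0,"tz": -0.006,"gripper": 30},{"rx": 0,"ry": 0,"rz": 0,"tx": 0,"ty": 0,"tz": -0.005,"gripper": 30}]'

```text
time: 5.05
eef_pos: [0.4997, 0.3003, 0.1753]
orientation: [-2.453, -1.962, 0.001]
wrist_force: [0.4, 0.4, -3.3]
finger_gap: 0.0396
```

```bash
python3 - <<'E'
from h import *
plan([])
E
```

```text
t 5.05 p [0.4997 0.3003 0.1753] yaw 77.29 tilt [-9.e-04 -4.e-04 -1.e+00] F [ 0.4  0.4 -3.3] gap 0.03960222748505274
```

```bash
python3 - <<'E'
from h import *
plan([(.413,.3197,.177,77.3,6),(.413,.3197,.177,77.3,2),(.447,.062,.2,94.5,16)])
E
```

```text
t 5.05 p [0.4997 0.3003 0.1753] yaw 77.29 tilt [-9.e-04 -4.e-04 -1.e+00] F [ 0.4  0.4 -3.3] gap 0.03960222748505274
0 0 -15 0 | -0.0 0.0 -0.0
1 0 -15 0 | -0.0 0.0 -0.0
2 0 -15 0 | -0.0 0.0 -0.0
3 0 -15 -1 | -0.0 0.0 -0.0
4 0 -14 0 | -0.0 0.0 -0.0
5 0 -15 -1 | -0.0 0.0 -0.0
6 0 0 0 | -0.0 0.0 -0.0
7 0 0 0 | -0.0 0.0 -0.0
8 -15 6 -1 | -0.0 0.0 -1.1
9 -15 5 -1 | -0.0 0.0 -1.1
10 -15 5 -1 | -0.0 0.0 -1.1
11 -16 5 -2 | -0.0 0.0 -1.1
12 -16 4 -1 | -0.0 0.0 -1.1
13 -16 4 -2 | -0.0 0.0 -1.1
14 -16 4 -1 | -0.0 0.0 -1.1
15 -16 4 -2 | -0.0 0.0 -1.1
16 -16 3 -1 | -0.0 0.0 -1.1
17 -16 3 -2 | -0.0 0.0 -1.0
18 -16 3 -1 | -0.0 0.0 -1.1
19 -16 2 -2 | -0.0 0.0 -1.0
20 -16 2 -1 | -0.0 0.0 -1.1
21 -16 2 -2 | -0.0 0.0 -1.0
22 -16 1 -1 | -0.0 0.0 -1.1
23 -16 1 -2 | -0.1 0.0 -1.0
```

Call:
carry_out --plan '[{"rx": 0,"ry": 0,"rz": 0,"tx": 0,"ty": -0.006,"tz": 0,"gripper": 30},{"rx": 0,"ry": 0,"rz": 0,"tx": 0,"ty": -0.012,"tz": 0,"gripper": 30},{"rx": 0,"ry": 0,"rz": 0,"tx": 0,"ty": -0.016,"tz": 0,"gripper": 30},{"rx": 0,"ry": 0,"rz": 0,"tx": 0,"ty": -0.016,"tz": 0,"gripper": 30},{"rx": 0,"ry": 0,"rz": 0,"tx": 0,"ty": -0.016,"tz": 0,"gripper": 30},{"rx": 0,"ry": 0,"rz": 0,"tx": 0,"ty": -0.012,"tz": 0,"gripper": 30},{"rx": 0,"ry": 0,"rz": 0,"tx": 0,"ty": -0.008,"tz": 0,"gripper": 30},{"rx": 0,"ry": 0,"rz": 0,"tx": 0,"ty": -0.003,"tz": 0,"gripper": 30}]'

```text
time: 5.85
eef_pos: [0.4121, 0.3203, 0.1754]
orientation: [2.453, 1.963, 0.0]
wrist_force: [1.2, 0.4, -2.6]
finger_gap: 0.0398
```

```bash
python3 - <<'E'
from h import *
import cv2
plan([])
cv2.imwrite("pics/w4.png",robot.get_image("wrist")[:,:,::-1])
E
```

```text
t 5.85 p [0.4121 0.3203 0.1754] yaw 77.35 tilt [ 1.e-04  1.e-04 -1.e+00] F [ 1.2  0.4 -2.6] gap 0.03981937303753019
```

View pics/w4.png

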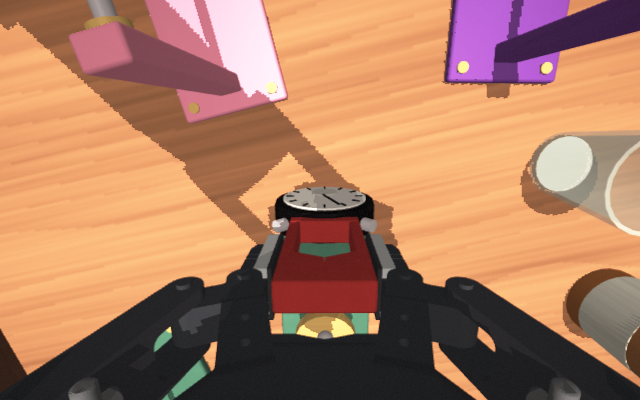

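The stopwatch is held upright in the pads and is clear of the rod tip. Next I'll plan the move to the spare hook, checking clearance to the pink post.

```bash
python3 - <<'E'
from h import *
c=robot.calibration("wrist");print("pink post",ray(0,105,45,.184,c=c))
P=(.5979,.075,.0791);a=w(P,(-.145,0,.178));b=w(P,(-.01,0,.178));print(a,b)
plan([(*a,94.5,16),(*b,94.5,10)])
E
```

```text
pink post [0.30331722 0.25616148 0.184     ]
[0.45335338 0.06354246 0.178     ] [0.58793127 0.07420982 0.178     ]
t 5.9 p [0.4123 0.3203 0.1754] yaw 77.34 tilt [ 0.e+00  1.e-04 -1.e+00] F [-1.5 -0.2 -1.7] gap 0.0395477408739681
0 -15 6 0 | 0.0 -0.0 -1.1
1 -15 6 0 | 0.0 -0.0 -1.1
2 -15 5 0 | 0.0 -0.0 -1.1
3 -15 5 0 | 0.0 -0.0 -1.1
4 -16 5 0 | 0.0 -0.0 -1.1
5 -16 5 0 | 0.0 -0.0 -1.1
6 -16 4 0 | 0.0 -0.0 -1.1
7 -16 4 0 | 0.0 -0.0 -1.1
8 -16 4 0 | 0.0 -0.0 -1.0
9 -16 3 0 | 0.0 -0.0 -1.1
10 -16 3 0 | 0.0 -0.0 -1.0
11 -16 3 -1 | 0.0 -0.0 -1.1
12 -16 2 0 | 0.0 -0.0 -1.0
13 -16 2 -1 | 0.0 -0.0 -1.1
14 -16 2 0 | 0.0 -0.0 -1.0
15 -16 2 -1 | 0.0 -0.0 -1.1
16 0 13 0 | 0.0 -0.0 0.0
17 0 14 0 | 0.0 -0.0 0.0
18 0 13 0 | 0.0 -0.0 0.0
19 0 14 0 | 0.0 -0.0 0.0
20 0 13 0 | 0.0 -0.0 0.0
21 0 14 0 | 0.0 -0.0 0.0
22 0 13 0 | 0.0 -0.0 0.0
23 0 14 0 | 0.0 -0.0 0.0
24 0 13 0 | 0.0 -0.0 0.0
25 0 14 0 | 0.0 -0.0 0.0
```

Call:
carry_out --plan '[{"rx": 0,"ry": 0,"rz": -1.1,"tx": -0.01,"ty": 0.004,"tz": 0,"gripper": 30},{"rx": 0,"ry": 0,"rz": -1.1,"tx": -0.015,"ty": 0.006,"tz": 0,"gripper": 30},{"rx": 0,"ry": 0,"rz": -1.1,"tx": -0.015,"ty": 0.005,"tz": 0,"gripper": 30},{"rx": 0,"ry": 0,"rz": -1.1,"tx": -0.015,"ty": 0.005,"tz": 0,"gripper": 30},{"rx": 0,"ry": 0,"rz": -1.1,"tx": -0.016,"ty": 0.005,"tz": 0,"gripper": 30},{"rx": 0,"ry": 0,"rz": -1.1,"tx": -0.016,"ty": 0.005,"tz": 0,"gripper": 30},{"rx": 0,"ry": 0,"rz": -1.1,"tx": -0.018,"ty": 0.004,"tz": 0,"gripper": 30},{"rx": 0,"ry": 0,"rz": -1.1,"tx": -0.018,"ty": 0.004,"tz": 0,"gripper": 30}]'

```text
time: 6.7
eef_pos: [0.4332, 0.1916, 0.1755]
orientation: [2.295, 2.144, 0.001]
wrist_force: [-0.5, 0.1, -2.3]
finger_gap: 0.0396
```

Call:
carry_out --plan '[{"rx": 0,"ry": 0,"rz": -1.0,"tx": -0.018,"ty": 0.004,"tz": 0,"gripper": 30},{"rx": 0,"ry": 0,"rz": -1.1,"tx": -0.018,"ty": 0.003,"tz": 0,"gripper": 30},{"rx": 0,"ry": 0,"rz": -1.0,"tx": -0.018,"ty": 0.003,"tz": 0,"gripper": 30},{"rx": 0,"ry": 0,"rz": -1.1,"tx": -0.018,"ty": 0.003,"tz": -0.001,"gripper": 30},{"rx": 0,"ry": 0,"rz": -1.0,"tx": -0.018,"ty": 0.002,"tz": 0,"gripper": 30},{"rx": 0,"ry": 0,"rz": -1.1,"tx": -0.018,"ty": 0.002,"tz": -0.001,"gripper": 30},{"rx": 0,"ry": 0,"rz": -1.0,"tx": -0.012,"ty": 0.002,"tz": 0,"gripper": 30},{"rx": 0,"ry": 0,"rz": -1.1,"tx": -0.006,"ty": 0.002,"tz": -0.001,"gripper": 30}]'

```text
time: 7.5
eef_pos: [0.4525, 0.0648, 0.1785]
orientation: [2.133, 2.305, 0.0]
wrist_force: [-0.1, -0.7, -1.8]
finger_gap: 0.0396
```

```bash
python3 - <<'E'
from h import *
import cv2
P=(.5979,.075,.0791);b=w(P,(-.01,0,.178))
plan([(*b,94.5,8)])
a=robot.get_image("wrist")[:,:,::-1];b=robot.get_image("top")[:,:,::-1][110:210,225:345]
cv2.imwrite("pics/w5.png",np.vstack([cv2.resize(a[150:,120:520],(640,400)),cv2.resize(b,(240,200),interpolation=2).repeat(1,0) if 0 else np.pad(cv2.resize(b,(240,200)),((0,0),(0,400),(0,0)))]))
plan([])
E
```

```text
t 7.5 p [0.4525 0.0648 0.1785] yaw 94.42 tilt [ 8.e-04 -6.e-04 -1.e+00] F [-0.1 -0.7 -1.8] gap 0.039617808896689796
0 0 17 0 | 0.0 0.0 -0.0
1 0 17 0 | 0.0 0.0 -0.0
2 0 17 0 | 0.0 0.0 -0.0
3 0 17 0 | 0.0 0.0 -0.0
4 0 17 0 | 0.0 0.0 -0.0
5 0 17 0 | 0.0 0.0 -0.0
6 -1 17 0 | 0.0 0.0 -0.0
7 0 17 1 | 0.0 0.0 -0.1
t 7.6 p [0.4528 0.0651 0.1787] yaw 94.36 tilt [ 1.4e-03 -5.0e-04 -1.0e+00] F [-0.2  0.3 -1.4] gap 0.039886339262776634
```

View pics/w5.png

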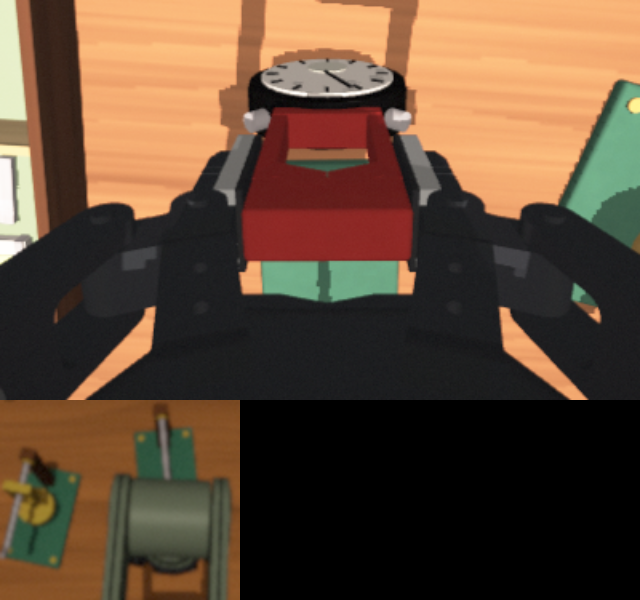

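The stopwatch still hangs straight, and the spare hook's base (262–398 in the picture) is centred behind the loop (245–412). I'll slide it on and watch the force.

Call:
carry_out --plan '[{"rx": 0,"ry": 0,"rz": 0,"tx": 0,"ty": 0.008,"tz": 0,"gripper": 30},{"rx": 0,"ry": 0,"rz": 0,"tx": 0,"ty": 0.016,"tz": 0,"gripper": 30},{"rx": 0,"ry": 0,"rz": 0,"tx": 0,"ty": 0.022,"tz": 0,"gripper": 30},{"rx": 0,"ry": 0,"rz": 0,"tx": 0,"ty": 0.024,"tz": 0,"gripper": 30},{"rx": 0,"ry": 0,"rz": 0,"tx": 0,"ty": 0.024,"tz": 0,"gripper": 30},{"rx": 0,"ry": 0,"rz": 0,"tx": 0,"ty": 0.02,"tz": 0,"gripper": 30},{"rx": 0,"ry": 0,"rz": 0,"tx": 0,"ty": 0.014,"tz": 0,"gripper": 30},{"rx": 0,"ry": 0,"rz": 0,"tx": 0,"ty": 0.007,"tz": 0,"gripper": 30}]'

```text
time: 8.4
eef_pos: [0.588, 0.0775, 0.1779]
orientation: [2.132, 2.307, 0.001]
wrist_force: [0.1, -0.3, -2.9]
finger_gap: 0.0396
```

Call:
carry_out --plan '[{"rx": 0,"ry": 0,"rz": 0,"tx": 0,"ty": 0,"tz": 0.004,"gripper": 30},{"rx": 0,"ry": 0,"rz": 0,"tx": 0,"ty": 0,"tz": 0.005,"gripper": 30},{"rx": 0,"ry": 0,"rz": 0,"tx": 0,"ty": 0,"tz": 0.005,"gripper": 30},{"rx": 0,"ry": 0,"rz": 0,"tx": 0,"ty": 0,"tz": 0.004,"gripper": 30},{"rx": 0,"ry": 0,"rz": 0,"tx": 0,"ty": 0,"tz": 0.003,"gripper": 30},{"rx": 0,"ry": 0,"rz": 0,"tx": 0,"ty": 0,"tz": 0.001,"gripper": 30},{"rx": 0,"ry": 0,"rz": 0,"tx": 0,"ty": 0,"tz": 0,"gripper": 30},{"rx": 0,"ry": 0,"rz": 0,"tx": 0,"ty": 0,"tz": 0,"gripper": 30}]'

```text
time: 9.2
eef_pos: [0.5866, 0.0768, 0.1566]
orientation: [2.133, 2.306, 0.001]
wrist_force: [0.2, 0.0, -2.5]
finger_gap: 0.0392
```

Call:
carry_out --plan '[{"rx": 0,"ry": 0,"rz": 0,"tx": -0.002,"ty": 0,"tz": 0,"gripper": 30},{"rx": 0,"ry": 0,"rz": 0,"tx": 0,"ty": 0,"tz": 0.001,"gripper": 30},{"rx": 0,"ry": 0,"rz": 0,"tx": 0,"ty": 0,"tz": 0.001,"gripper": 30},{"rx": 0,"ry": 0,"rz": 0,"tx": 0,"ty": 0,"tz": 0,"gripper": 30},{"rx": 0,"ry": 0,"rz": 0,"tx": 0,"ty": 0,"tz": 0,"gripper": 30},{"rx": 0,"ry": 0,"rz": 0,"tx": 0,"ty": 0,"tz": 0,"gripper": 30},{"rx": 0,"ry": 0,"rz": 0,"tx": 0,"ty": 0,"tz": 0,"gripper": 30},{"rx": 0,"ry": 0,"rz": 0,"tx": 0,"ty": 0,"tz": 0,"gripper": 30}]'

```text
time: 10.0
eef_pos: [0.587, 0.0747, 0.1554]
orientation: [2.132, 2.306, 0.001]
wrist_force: [-1.4, -1.2, 5.8]
finger_gap: 0.0393
```

It is seated, with an upward force of 5.8 N. Now I'll open slowly and then rise.

Call:
carry_out --plan '[{"rx": 0,"ry": 0,"rz": 0,"tx": 0,"ty": 0,"tz": 0,"gripper": 48},{"rx": 0,"ry": 0,"rz": 0,"tx": 0,"ty": 0,"tz": 0,"gripper": 50},{"rx": 0,"ry": 0,"rz": 0,"tx": 0,"ty": 0,"tz": 0,"gripper": 54},{"rx": 0,"ry": 0,"rz": 0,"tx": 0,"ty": 0,"tz": 0,"gripper": 60},{"rx": 0,"ry": 0,"rz": 0,"tx": 0,"ty": 0,"tz": 0,"gripper": 75},{"rx": 0,"ry": 0,"rz": 0,"tx": 0,"ty": 0,"tz": 0,"gripper": 100},{"rx": 0,"ry": 0,"rz": 0,"tx": 0,"ty": 0,"tz": -0.004,"gripper": 100},{"rx": 0,"ry": 0,"rz": 0,"tx": 0,"ty": 0,"tz": -0.01,"gripper": 100}]'

```text
time: 10.8
eef_pos: [0.5857, 0.0749, 0.1677]
orientation: [-2.131, -2.305, 0.003]
wrist_force: [0.2, 0.1, 0.3]
finger_gap: 0.0855
```

Call:
carry_out --plan '[{"rx": 0,"ry": 0,"rz": 0,"tx": 0,"ty": 0,"tz": -0.016,"gripper": 100},{"rx": 0,"ry": 0,"rz": 0,"tx": 0,"ty": 0,"tz": -0.016,"gripper": 100},{"rx": 0,"ry": 0,"rz": 0,"tx": 0,"ty": 0,"tz": -0.016,"gripper": 100},{"rx": 0,"ry": 0,"rz": 0,"tx": 0,"ty": 0,"tz": -0.016,"gripper": 100},{"rx": 0,"ry": 0,"rz": 0,"tx": 0,"ty": 0,"tz": -0.016,"gripper": 100},{"rx": 0,"ry": 0,"rz": 0,"tx": 0,"ty": 0,"tz": -0.01,"gripper": 100},{"rx": 0,"ry": 0,"rz": 0,"tx": 0,"ty": 0,"tz": 0,"gripper": 100},{"rx": 0,"ry": 0,"rz": 0,"tx": 0,"ty": 0,"tz": 0,"gripper": 100}]'

```text
time: 11.6
eef_pos: [0.5865, 0.0749, 0.2583]
orientation: [2.133, 2.307, 0.0]
wrist_force: [-0.6, -1.0, -0.5]
finger_gap: 0.0856
```

```bash
python3 - <<'E'
from h import *
plan([(.545,.292,.262,77.3,12)])
E
```

```text
t 11.6 p [0.5865 0.0749 0.2583] yaw 94.49 tilt [ 1.e-04  0.e+00 -1.e+00] F [-0.6 -1.  -0.5] gap 0.0856115976418251
0 18 -2 0 | 0.0 -0.0 1.4
1 18 -2 0 | 0.0 -0.0 1.4
2 18 -3 0 | 0.0 -0.0 1.4
3 18 -3 0 | 0.0 -0.0 1.4
4 18 -4 0 | 0.0 -0.0 1.4
5 18 -4 -1 | 0.0 -0.0 1.5
6 18 -5 0 | 0.0 -0.0 1.4
7 18 -5 -1 | 0.0 -0.0 1.5
8 18 -6 0 | 0.0 -0.0 1.4
9 17 -6 -1 | 0.0 -0.0 1.5
10 17 -7 0 | 0.0 -0.0 1.4
11 17 -7 -1 | 0.0 -0.0 1.5
```

The hanger is still at top pixel (233.5,154), as in the first picture, so it hasn't moved. I'll go straight to it at (0.554, 0.290).

Call:
carry_out --plan '[{"rx": 0,"ry": 0,"rz": 1.4,"tx": 0.018,"ty": -0.001,"tz": 0,"gripper": 100},{"rx": 0,"ry": 0,"rz": 1.4,"tx": 0.018,"ty": -0.001,"tz": 0,"gripper": 100},{"rx": 0,"ry": 0,"rz": 1.4,"tx": 0.018,"ty": -0.002,"tz": 0,"gripper": 100},{"rx": 0,"ry": 0,"rz": 1.4,"tx": 0.018,"ty": -0.002,"tz": 0,"gripper": 100},{"rx": 0,"ry": 0,"rz": 1.4,"tx": 0.018,"ty": -0.003,"tz": 0,"gripper": 100},{"rx": 0,"ry": 0,"rz": 1.5,"tx": 0.018,"ty": -0.003,"tz": 0,"gripper": 100},{"rx": 0,"ry": 0,"rz": 1.4,"tx": 0.018,"ty": -0.004,"tz": 0,"gripper": 100},{"rx": 0,"ry": 0,"rz": 1.5,"tx": 0.018,"ty": -0.004,"tz": 0,"gripper": 100}]'

```text
time: 12.4
eef_pos: [0.5667, 0.2198, 0.2566]
orientation: [-2.351, -2.081, 0.004]
wrist_force: [0.6, -0.3, 0.0]
finger_gap: 0.0852
```

Call:
carry_out --plan '[{"rx": 0,"ry": 0,"rz": 1.4,"tx": 0.018,"ty": -0.005,"tz": 0,"gripper": 100},{"rx": 0,"ry": 0,"rz": 1.5,"tx": 0.018,"ty": -0.005,"tz": 0,"gripper": 100},{"rx": 0,"ry": 0,"rz": 1.4,"tx": 0.018,"ty": -0.006,"tz": 0,"gripper": 100},{"rx": 0,"ry": 0,"rz": 1.5,"tx": 0.015,"ty": -0.006,"tz": 0,"gripper": 100},{"rx": 0,"ry": 0,"rz": 0,"tx": 0.005,"ty": 0,"tz": 0,"gripper": 100},{"rx": 0,"ry": 0,"rz": 0,"tx": 0,"ty": 0,"tz": 0,"gripper": 100},{"rx": 0,"ry": 0,"rz": 0,"tx": 0,"ty": 0,"tz": 0,"gripper": 100},{"rx": 0,"ry": 0,"rz": 0,"tx": 0,"ty": 0,"tz": 0,"gripper": 100}]'

```text
time: 13.2
eef_pos: [0.558, 0.2949, 0.258]
orientation: [2.454, 1.961, -0.001]
wrist_force: [-0.2, -0.4, 0.4]
finger_gap: 0.0853
```

```bash
python3 - <<'E'
from h import *
import cv2
plan([(.5545,.2897,.157,77.3,4)])
c=robot.calibration("wrist");a=robot.get_image("wrist")
h=cv2.cvtColor(a,cv2.COLOR_RGB2HSV);m=cv2.inRange(h,(17,90,60),(35,255,255));m[:180]=0;m[:,:270]=0;m[:,390:]=0
for v in range(185,260,5):
    x=np.where(m[v])[0]; print(v,len(x),(x.min(),x.max()) if len(x) else "")
cv2.imwrite("pics/w6.png",a[:,:,::-1])
for x in (.5475,.5615): print(proj("wrist",np.array([x,.2897,.195])))
E
```

```text
t 13.2 p [0.558  0.2949 0.258 ] yaw 77.24 tilt [-4.e-04 -5.e-04 -1.e+00] F [-0.2 -0.4  0.4] gap 0.08530310035077208
0 -1 -1 25 | -0.0 0.0 -0.0
1 -2 0 25 | -0.0 0.0 -0.0
2 -1 -1 26 | -0.0 0.0 -0.0
3 -2 0 25 | -0.0 0.0 -0.1
185 39 (np.int64(294), np.int64(358))
190 39 (np.int64(281), np.int64(341))
195 54 (np.int64(290), np.int64(358))
200 58 (np.int64(287), np.int64(358))
205 58 (np.int64(286), np.int64(343))
210 60 (np.int64(282), np.int64(344))
215 65 (np.int64(287), np.int64(352))
220 1 (np.int64(309), np.int64(309))
225 0 
230 0 
235 0 
240 0 
245 0 
250 10 (np.int64(306), np.int64(327))
255 22 (np.int64(306), np.int64(327))
[313.41526932 198.84948461]
[318.04259323 217.67803879]
```

Call:
carry_out --plan '[{"rx": 0,"ry": 0,"rz": 0,"tx": -0.003,"ty": -0.001,"tz": 0.02,"gripper": 100},{"rx": 0,"ry": 0,"rz": 0,"tx": -0.003,"ty": -0.001,"tz": 0.03,"gripper": 100},{"rx": 0,"ry": 0,"rz": 0,"tx": 0,"ty": 0,"tz": 0.03,"gripper": 100},{"rx": 0,"ry": 0,"rz": 0,"tx": 0,"ty": 0,"tz": 0.017,"gripper": 100},{"rx": 0,"ry": 0,"rz": 0,"tx": 0,"ty": 0,"tz": 0.006,"gripper": 70},{"rx": 0,"ry": 0,"rz": 0,"tx": 0,"ty": 0,"tz": 0,"gripper": 52},{"rx": 0,"ry": 0,"rz": 0,"tx": 0,"ty": 0,"tz": 0,"gripper": 44},{"rx": 0,"ry": 0,"rz": 0,"tx": 0,"ty": 0,"tz": 0,"gripper": 38}]' --newtons 70

```text
time: 14.05
eef_pos: [0.5557, 0.2896, 0.1575]
orientation: [2.452, 1.96, 0.002]
wrist_force: [-1.1, -4.7, 2.7]
finger_gap: 0.0391
```

Call:
carry_out --plan '[{"rx": 0,"ry": 0,"rz": 0,"tx": 0,"ty": 0,"tz": 0,"gripper": 30},{"rx": 0,"ry": 0,"rz": 0,"tx": 0,"ty": 0,"tz": 0,"gripper": 30},{"rx": 0,"ry": 0,"rz": 0,"tx": 0,"ty": 0,"tz": 0,"gripper": 30},{"rx": 0,"ry": 0,"rz": 0,"tx": 0,"ty": 0,"tz": -0.004,"gripper": 30},{"rx": 0,"ry": 0,"rz": 0,"tx": 0,"ty": 0,"tz": -0.006,"gripper": 30},{"rx": 0,"ry": 0,"rz": 0,"tx": 0,"ty": 0,"tz": -0.006,"gripper": 30},{"rx": 0,"ry": 0,"rz": 0,"tx": 0,"ty": 0,"tz": -0.005,"gripper": 30},{"rx": 0,"ry": 0,"rz": 0,"tx": 0,"ty": 0,"tz": -0.002,"gripper": 30}]'

```text
time: 14.85
eef_pos: [0.5549, 0.2908, 0.1792]
orientation: [2.453, 1.962, 0.002]
wrist_force: [0.3, 0.3, -2.8]
finger_gap: 0.0391
```

```bash
python3 - <<'E'
from h import *
D=(.5189,-.2716,.0072);print("fit",w(D,(-.068,.0725,.008)))
for p in((366,177.5),(425,176),(427,215),(366,216),(396,196)):print(p,ray("top",*p,.045))
print("scene",ray("scene",258,247,.008),proj("scene",np.array([.45,-.2,.008])),proj("top",np.array([.45,-.2,.008])))
import cv2
a=cv2.imread("pics/top0.png")[125:225,355:480];b=cv2.imread("pics/scene0.png")[215:340,170:325]
cv2.imwrite("pics/d.png",np.vstack([cv2.resize(a,(500,400),interpolation=2)[:, :],cv2.resize(b,(500,403)//np.array(2) if 0 else (250,200),interpolation=2).copy() if 0 else np.pad(cv2.resize(b,(248,200)),((0,0),(0,252),(0,0)))]))
E
```

```text
fit [ 0.45037977 -0.19959147  0.008     ]
(366, 177.5) [ 0.50918552 -0.10886422  0.045     ]
(425, 176) [ 0.51347527 -0.29822899  0.045     ]
(427, 215) [ 0.3879383  -0.30049427  0.045     ]
(366, 216) [ 0.38504306 -0.1068784   0.045     ]
(396, 196) [ 0.44897459 -0.20373035  0.045     ]
scene [ 0.42908441 -0.18652966  0.008     ] [257.6335477  252.71079095] [392.43627869 196.96369947]
```

View pics/d.png

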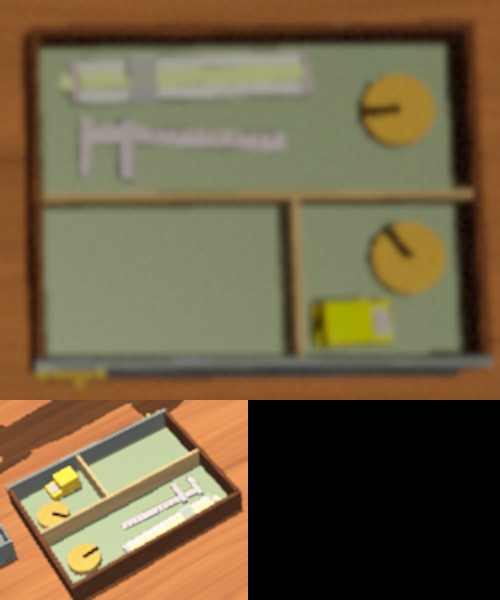

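Call:
carry_out --plan '[{"rx": 0,"ry": 0,"rz": 0,"tx": 0,"ty": -0.01,"tz": 0,"gripper": 30},{"rx": 0,"ry": 0,"rz": 0,"tx": 0,"ty": -0.018,"tz": 0,"gripper": 30},{"rx": 0,"ry": 0,"rz": 0,"tx": 0,"ty": -0.024,"tz": 0,"gripper": 30},{"rx": 0,"ry": 0,"rz": 0,"tx": 0,"ty": -0.026,"tz": 0,"gripper": 30},{"rx": 0,"ry": 0,"rz": 0,"tx": 0,"ty": -0.026,"tz": 0,"gripper": 30},{"rx": 0,"ry": 0,"rz": 0,"tx": 0,"ty": -0.022,"tz": 0,"gripper": 30},{"rx": 0,"ry": 0,"rz": 0,"tx": 0,"ty": -0.014,"tz": 0,"gripper": 30},{"rx": 0,"ry": 0,"rz": 0,"tx": 0,"ty": -0.006,"tz": 0,"gripper": 30}]'

```text
time: 15.65
eef_pos: [0.4103, 0.3228, 0.1781]
orientation: [-2.452, -1.963, 0.001]
wrist_force: [0.1, 0.0, -2.4]
finger_gap: 0.0389
```

The drawer crop shows the empty bay's floor spanning (45–285, 200–357). Its centre is about (0.450, -0.201), which agrees with the fit.

```bash
python3 - <<'E'
from h import *
plan([(.45,-.201,.195,77.3,24)])
E
```

```text
t 15.65 p [0.4103 0.3228 0.1781] yaw 77.37 tilt [-8.e-04 -2.e-04 -1.e+00] F [ 0.1  0.  -2.4] gap 0.03888106604553095
0 -21 6 -1 | -0.0 0.0 0.0
1 -21 6 -1 | -0.0 0.0 0.0
2 -21 6 -1 | -0.0 0.0 0.0
3 -21 6 -1 | -0.0 0.0 0.0
4 -21 6 -1 | -0.0 0.0 0.0
5 -21 6 -1 | -0.0 0.0 0.0
6 -21 7 -1 | -0.0 0.0 0.0
7 -21 6 -1 | -0.0 0.0 0.0
8 -21 7 -1 | -0.0 0.0 0.0
9 -21 6 -1 | -0.0 0.0 0.0
10 -21 7 0 | -0.0 0.0 0.0
11 -21 6 -1 | -0.0 0.0 0.0
12 -21 7 0 | -0.0 0.0 0.0
13 -21 6 -1 | -0.0 0.0 0.0
14 -21 7 0 | -0.0 0.0 0.0
15 -21 6 -1 | -0.0 0.0 0.0
16 -21 7 0 | -0.0 0.0 0.0
17 -21 6 -1 | -0.0 0.0 0.0
18 -21 7 0 | -0.0 0.0 0.0
19 -21 6 -1 | -0.0 0.0 0.0
20 -21 7 0 | -0.0 0.0 0.0
21 -20 6 -1 | -0.0 0.0 0.0
22 -21 7 0 | -0.0 0.0 0.0
23 -20 6 -1 | -0.0 0.0 0.1
```

Call:
carry_out --plan '[{"rx": 0,"ry": 0,"rz": 0,"tx": -0.008,"ty": 0.002,"tz": -0.002,"gripper": 30},{"rx": 0,"ry": 0,"rz": 0,"tx": -0.016,"ty": 0.004,"tz": -0.002,"gripper": 30},{"rx": 0,"ry": 0,"rz": 0,"tx": -0.022,"ty": 0.007,"tz": -0.002,"gripper": 30},{"rx": 0,"ry": 0,"rz": 0,"tx": -0.022,"ty": 0.007,"tz": -0.002,"gripper": 30},{"rx": 0,"ry": 0,"rz": 0,"tx": -0.022,"ty": 0.007,"tz": -0.002,"gripper": 30},{"rx": 0,"ry": 0,"rz": 0,"tx": -0.022,"ty": 0.007,"tz": -0.002,"gripper": 30},{"rx": 0,"ry": 0,"rz": 0,"tx": -0.022,"ty": 0.007,"tz": -0.002,"gripper": 30},{"rx": 0,"ry": 0,"rz": 0,"tx": -0.022,"ty": 0.007,"tz": -0.002,"gripper": 30}]'

```text
time: 16.45
eef_pos: [0.4254, 0.1571, 0.1947]
orientation: [2.455, 1.959, 0.0]
wrist_force: [-0.7, 0.4, -2.4]
finger_gap: 0.0391
```

Call:
carry_out --plan '[{"rx": 0,"ry": 0,"rz": 0,"tx": -0.023,"ty": 0.007,"tz": -0.001,"gripper": 30},{"rx": 0,"ry": 0,"rz": 0,"tx": -0.023,"ty": 0.007,"tz": 0,"gripper": 30},{"rx": 0,"ry": 0,"rz": 0,"tx": -0.023,"ty": 0.007,"tz": 0,"gripper": 30},{"rx": 0,"ry": 0,"rz": 0,"tx": -0.023,"ty": 0.007,"tz": 0,"gripper": 30},{"rx": 0,"ry": 0,"rz": 0,"tx": -0.023,"ty": 0.007,"tz": 0,"gripper": 30},{"rx": 0,"ry": 0,"rz": 0,"tx": -0.023,"ty": 0.007,"tz": 0,"gripper": 30},{"rx": 0,"ry": 0,"rz": 0,"tx": -0.023,"ty": 0.007,"tz": 0,"gripper": 30},{"rx": 0,"ry": 0,"rz": 0,"tx": -0.023,"ty": 0.007,"tz": 0,"gripper": 30}]'

```text
time: 17.25
eef_pos: [0.4387, -0.035, 0.1957]
orientation: [2.455, 1.958, -0.0]
wrist_force: [0.1, 0.3, -2.4]
finger_gap: 0.0393
```

Call:
carry_out --plan '[{"rx": 0,"ry": 0,"rz": 0,"tx": -0.023,"ty": 0.007,"tz": 0,"gripper": 30},{"rx": 0,"ry": 0,"rz": 0,"tx": -0.023,"ty": 0.007,"tz": 0,"gripper": 30},{"rx": 0,"ry": 0,"rz": 0,"tx": -0.023,"ty": 0.007,"tz": 0,"gripper": 30},{"rx": 0,"ry": 0,"rz": 0,"tx": -0.023,"ty": 0.007,"tz": 0,"gripper": 30},{"rx": 0,"ry": 0,"rz": 0,"tx": -0.023,"ty": 0.007,"tz": 0,"gripper": 30},{"rx": 0,"ry": 0,"rz": 0,"tx": -0.022,"ty": 0.007,"tz": 0,"gripper": 30},{"rx": 0,"ry": 0,"rz": 0,"tx": -0.016,"ty": 0.005,"tz": 0,"gripper": 30},{"rx": 0,"ry": 0,"rz": 0,"tx": -0.01,"ty": 0.002,"tz": 0,"gripper": 30}]'

```text
time: 18.05
eef_pos: [0.4504, -0.2043, 0.1955]
orientation: [2.456, 1.958, -0.0]
wrist_force: [0.3, 0.8, -3.5]
finger_gap: 0.0392
```

Call:
carry_out --plan '[{"rx": 0,"ry": 0,"rz": 0,"tx": 0,"ty": 0,"tz": 0,"gripper": 30},{"rx": 0,"ry": 0,"rz": 0,"tx": 0,"ty": 0,"tz": 0.008,"gripper": 30},{"rx": 0,"ry": 0,"rz": 0,"tx": 0,"ty": 0,"tz": 0.012,"gripper": 30},{"rx": 0,"ry": 0,"rz": 0,"tx": 0,"ty": 0,"tz": 0.014,"gripper": 30},{"rx": 0,"ry": 0,"rz": 0,"tx": 0,"ty": 0,"tz": 0.014,"gripper": 30},{"rx": 0,"ry": 0,"rz": 0,"tx": 0,"ty": 0,"tz": 0.012,"gripper": 30},{"rx": 0,"ry": 0,"rz": 0,"tx": 0,"ty": 0,"tz": 0.008,"gripper": 30},{"rx": 0,"ry": 0,"rz": 0,"tx": 0,"ty": 0,"tz": 0.003,"gripper": 30}]'

```text
time: 18.85
eef_pos: [0.4499, -0.2009, 0.1228]
orientation: [-2.451, -1.961, 0.001]
wrist_force: [0.3, 0.0, -2.8]
finger_gap: 0.0389
```

Call:
carry_out --plan '[{"rx": 0,"ry": 0,"rz": 0,"tx": 0,"ty": 0,"tz": 0.004,"gripper": 30},{"rx": 0,"ry": 0,"rz": 0,"tx": 0,"ty": 0,"tz": 0.003,"gripper": 30},{"rx": 0,"ry": 0,"rz": 0,"tx": 0,"ty": 0,"tz": 0.001,"gripper": 30},{"rx": 0,"ry": 0,"rz": 0,"tx": 0,"ty": 0,"tz": 0.001,"gripper": 30},{"rx": 0,"ry": 0,"rz": 0,"tx": 0,"ty": 0,"tz": 0,"gripper": 30},{"rx": 0,"ry": 0,"rz": 0,"tx": 0,"ty": 0,"tz": 0,"gripper": 30},{"rx": 0,"ry": 0,"rz": 0,"tx": 0,"ty": 0,"tz": 0,"gripper": 30},{"rx": 0,"ry": 0,"rz": 0,"tx": 0,"ty": 0,"tz": 0,"gripper": 30}]'

```text
time: 19.65
eef_pos: [0.4508, -0.2019, 0.1154]
orientation: [2.454, 1.962, 0.0]
wrist_force: [0.3, 0.6, -2.9]
finger_gap: 0.0393
```

Call:
carry_out --plan '[{"rx": 0,"ry": 0,"rz": 0,"tx": 0,"ty": 0,"tz": 0.001,"gripper": 30},{"rx": 0,"ry": 0,"rz": 0,"tx": 0,"ty": 0,"tz": 0,"gripper": 30},{"rx": 0,"ry": 0,"rz": 0,"tx": 0,"ty": 0,"tz": 0.001,"gripper": 30},{"rx": 0,"ry": 0,"rz": 0,"tx": 0,"ty": 0,"tz": 0,"gripper": 30},{"rx": 0,"ry": 0,"rz": 0,"tx": 0,"ty": 0,"tz": 0.0005,"gripper": 30},{"rx": 0,"ry": 0,"rz": 0,"tx": 0,"ty": 0,"tz": 0,"gripper": 30},{"rx": 0,"ry": 0,"rz": 0,"tx": 0,"ty": 0,"tz": 0,"gripper": 30},{"rx": 0,"ry": 0,"rz": 0,"tx": 0,"ty": 0,"tz": 0,"gripper": 30}]'

```text
time: 20.45
eef_pos: [0.4507, -0.2018, 0.1128]
orientation: [2.454, 1.962, -0.0]
wrist_force: [0.1, 0.3, -2.0]
finger_gap: 0.0392
```

Call:
carry_out --plan '[{"rx": 0,"ry": 0,"rz": 0,"tx": 0,"ty": 0,"tz": 0.0005,"gripper": 30},{"rx": 0,"ry": 0,"rz": 0,"tx": 0,"ty": 0,"tz": 0,"gripper": 30},{"rx": 0,"ry": 0,"rz": 0,"tx": 0,"ty": 0,"tz": 0.0005,"gripper": 30},{"rx": 0,"ry": 0,"rz": 0,"tx": 0,"ty": 0,"tz": 0,"gripper": 30},{"rx": 0,"ry": 0,"rz": 0,"tx": 0,"ty": 0,"tz": 0,"gripper": 30},{"rx": 0,"ry": 0,"rz": 0,"tx": 0,"ty": 0,"tz": 0,"gripper": 30},{"rx": 0,"ry": 0,"rz": 0,"tx": 0,"ty": 0,"tz": 0,"gripper": 30},{"rx": 0,"ry": 0,"rz": 0,"tx": 0,"ty": 0,"tz": 0,"gripper": 30}]'

```text
time: 21.25
eef_pos: [0.4508, -0.2018, 0.1121]
orientation: [2.453, 1.962, 0.0]
wrist_force: [-1.2, 1.1, 1.7]
finger_gap: 0.0392
```

It touches the floor, and the force has swung from -2.9 to +1.7 N. I'll release slowly.

Call:
carry_out --plan '[{"rx": 0,"ry": 0,"rz": 0,"tx": 0,"ty": 0,"tz": 0,"gripper": 47},{"rx": 0,"ry": 0,"rz": 0,"tx": 0,"ty": 0,"tz": 0,"gripper": 48},{"rx": 0,"ry": 0,"rz": 0,"tx": 0,"ty": 0,"tz": 0,"gripper": 50},{"rx": 0,"ry": 0,"rz": 0,"tx": 0,"ty": 0,"tz": 0,"gripper": 54},{"rx": 0,"ry": 0,"rz": 0,"tx": 0,"ty": 0,"tz": 0,"gripper": 62},{"rx": 0,"ry": 0,"rz": 0,"tx": 0,"ty": 0,"tz": 0,"gripper": 80},{"rx": 0,"ry": 0,"rz": 0,"tx": 0,"ty": 0,"tz": 0,"gripper": 100},{"rx": 0,"ry": 0,"rz": 0,"tx": 0,"ty": 0,"tz": 0,"gripper": 100}]'

```text
time: 22.05
eef_pos: [0.4507, -0.2018, 0.1118]
orientation: [2.454, 1.962, 0.0]
wrist_force: [0.2, -0.4, 0.3]
finger_gap: 0.0854
```

Call:
carry_out --plan '[{"rx": 0,"ry": 0,"rz": 0,"tx": 0,"ty": 0,"tz": -0.006,"gripper": 100},{"rx": 0,"ry": 0,"rz": 0,"tx": 0,"ty": 0,"tz": -0.014,"gripper": 100},{"rx": 0,"ry": 0,"rz": 0,"tx": 0,"ty": 0,"tz": -0.025,"gripper": 100},{"rx": 0,"ry": 0,"rz": 0,"tx": 0,"ty": 0,"tz": -0.03,"gripper": 100},{"rx": 0,"ry": 0,"rz": 0,"tx": 0,"ty": 0,"tz": -0.03,"gripper": 100},{"rx": 0,"ry": 0,"rz": 0,"tx": 0,"ty": 0,"tz": -0.03,"gripper": 100},{"rx": 0,"ry": 0,"rz": 0,"tx": 0,"ty": 0,"tz": -0.02,"gripper": 100},{"rx": 0,"ry": 0,"rz": 0,"tx": 0,"ty": 0,"tz": -0.005,"gripper": 100}]'

```text
time: 22.85
eef_pos: [0.4522, -0.2028, 0.2755]
orientation: [2.449, 1.958, 0.003]
wrist_force: [-0.6, -0.6, 0.1]
finger_gap: 0.0857
```

```bash
python3 - <<'E'
from h import *
import cv2
plan([])
a=robot.get_image("scene")[:,:,::-1][140:340,165:425]; b=robot.get_image("wrist")[:,:,::-1]
A=cv2.resize(a,(520,400),interpolation=2);B=cv2.resize(b,(280,175))
cv2.imwrite("pics/fin.png",np.hstack([A,np.pad(B,((0,225),(0,0),(0,0)))]))
E
```

```text
t 22.85 p [ 0.4522 -0.2028  0.2755] yaw 77.29 tilt [ 0.0056 -0.0038 -1.    ] F [-0.6 -0.6  0.1] gap 0.0856703117920595
```

View pics/fin.png

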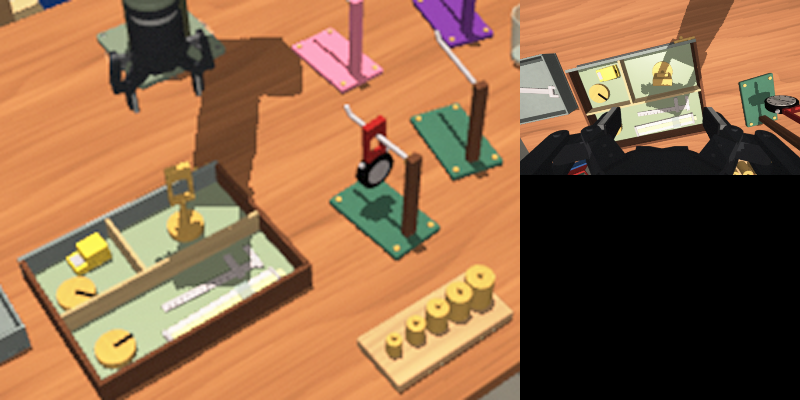

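The stopwatch hangs on the spare hook (375,150). The hanger stands upright in the empty front bay (185,205), and the gripper is clear of everything. I'll hand in.

```bash
python3 -c "
from plant import robot
print(robot.hand_in())"
```

```text
the job is handed in; nothing more can be done
None
```

I moved the stopwatch to the spare hook, then took the mass hanger off its hook and stood it in the empty front bay. I handed the job in after about 23 s of the 54 s allowed.

- **Stopwatch:** before I opened the fingers, the upward force showed it was seated on the rod. The last picture shows it hanging on the spare hook.
- **Mass hanger:** I lowered it until it touched the green floor, then released it slowly. The last picture shows it upright in the middle of the bay.
- **Rest of the scene:** the things in the drawer look to be where they started. The gripper was well above everything, and the wrist force was back near zero.
- **Problems:** the first three move calls were refused because the rows lacked some keys; nothing moved. The drawer's fitted corners were up to about 6 pixels off. A second reading of the bay centre agreed with the fit to within about 5 mm, well inside the room available.

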